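# Start the centrifugal caster in the right order

### The arm

A 7-joint arm with a two-finger parallel gripper is mounted at the origin on the work surface. World frame = base frame: x ahead of the robot, y to its left, z up, the work surface at z = 0. Lengths are in m, angles in rad, forces in N, time in s.
With the tool pointing down it reaches from about 0.425 to 0.95 m from the base axis. Payload 4.7 kg.
Tool frame: the origin (TCP) lies on the centre line of the jaws, within the pads' length; the fingertips stand robot.nose_length ahead of it and the grasp point (between the pads) lies 8 mm behind it (robot.nose_length is the distance from the TCP to the fingertips, in m); z points along the fingers, x is the direction in which the jaws open and shut, and the axes are right-handed (so a half turn about z gives the same grasp; the last joint's range is limited). The gripper opens to 85 mm and grips with 20 to 120 N. Pads are 22 mm wide; open, the fingers measure 114 mm over their backs; the gripper's body (76 mm by 85 mm) begins 54 mm behind the grasp point. The pads swing forward as they close: fully open they stand 13 mm farther back than shut.
Start: joints at [1.219, 0.469, -0.049, 1.532, 0.024, 1.141, -0.082], TCP at [0.214, -0.64, 0.242] pointing down, gripper open.
Joint ranges: [-2.59, 2.59], [-0.33, 1.99], [-1.39, 1.29], [0.1, 2.45], [-1.04, 4.18], [0.21, 1.99], [-2.66, 2.66]. Speed limits (rad/s): [2.57, 2.57, 3.14, 3.14, 3.14, 3.14, 3.14].

### API

Orientations are given as [roll, pitch, yaw] about the fixed x, y, z axes, in that order (R = Rz(yaw) Ry(pitch) Rx(roll)).
In Python, from plant import robot gives the robot as it stands. Calls block until the motion is done:
- robot.goto(position, orientation): joint-space move of the TCP to a pose.
- robot.move_straight(position, vel=0.15, attitude=None, contact_N=None): straight line of the TCP; attitude=None keeps the orientation; vel is the mean speed in m/s. With contact_N (N) it stops when the force on the tool has changed by that much, and returns True; else False.
- robot.move_joints(angles): joint-space move.
- robot.grip(opening, strength=None): opening from 0.0 (shut) to 1.0 (fully open); strength is the grip in N (None keeps the last); returns when the fingers have stopped.
- robot.sleep(seconds).
- robot.inverse_kinematics(position, orientation): joint angles nearest the present ones, or None.
- robot.sense(): the state.
- robot.grab_frame(name): name is "scene" or "top"; returns a dict with "image" (480x640x3 uint8, red, green, blue), "range_z" (480x640 float32, m along the optical axis (not along the pixel's ray), 0 where there is no reading), "fx", "fy", "cx", "cy" (pixels), "R" (3x3) and "t" (3): a world point X has camera coordinates R X + t. Camera axes: x right, y down, z forward; pixel columns grow to the right and rows downward; lengths in m; the calibration is good to about 2 mm. A picture is of the moment at which its call begins.
A pose or a line that the arm cannot do raises robot.IKError and nothing moves.
- robot.close_job(): hands the job in, once; it reports no verdict.
The state is a dict: "t": time; "joint_pos": joint angles; "joint_velocities": joint speeds; "effort": joint torques, N m; "tcp_pos": TCP position; "tcp_rot": TCP orientation; "wrist_force": force on the tool from outside, world axes, zero at the start; "torque": the same for the moment, N m; "opening": opening from 0.0 (shut) to 1.0 (fully open).
Only numpy, scipy, OpenCV 4.12 (cv2) and the standard library are available. Lean on these libraries where they do the work, as an engineer would, in place of code of your own. Each camera call takes 0.05 s, during which the arm holds its last target.

### The job

With the gripper shut, start up the casting machine in this order: press the raised, white-barred half of the black rocker all the way over to switch the fume extractor on, then push the brass stop pin on the caster fully down into its sleeve, then press the green start button fully in, hold it briefly and let it go. Only touch and press: do not press the red stop button, do not lift or shove the button boxes, and leave everything else on the bench where it is.

Things in the scene. Friction and masses are not known exactly. Their poses are not given: they have to be found in the camera images.
- switch_box: Grey box 110 (x) x 70 (y) x 45 mm screwed to the bench, with a black paddle rocker on top. Origin: centre of its underside. Its place and yaw vary.
- rocker_on (a point): Point on the top face of the rocker's 'on' half, 29 mm from the pivot towards the box's own +x end; that half is raised at the start, about 68 mm above the bench, and has a white bar (10 x 34 mm) across its outer end. Press here straight down; the point sinks about 9 mm when the rocker is fully over.
- rocker (a joint): Angle of the rocker paddle (80 x 42 x 10 mm, pivot 58 mm above the bench, along the box's y). 0 = off (on-half raised by 0.16 rad), 0.32 rad = fully on (on-half lowered by 0.16 rad). Stiff, about 2 N at the point rocker_on and more nearer the pivot; it stays where it is left.
- caster: Centrifugal casting machine bolted to the bench: dark round plate 190 mm across and 16 mm thick, a spindle and an aluminium swing arm 30 mm wide along its own y axis (top of the bar 76 mm, hub 100 mm above the bench), white crucible block and steel carrier at the +y end (up to 120 mm high), steel counterweight at the -y end (up to 108 mm high). Overall 320 mm long. Origin: centre of the plate's underside. Its place and yaw vary. The arm does not turn.
- pin_top (a point): Centre of the top of the brass stop pin's head (disc of 26 mm diameter, 12 mm thick) standing in a grey sleeve 28 mm across whose top is 70 mm above the bench; it lies at (-58, +45) mm in the caster's frame, on the robot's side of the arm. Pin up: head top about 107 mm above the bench; fully down: 82 mm.
- pin (a joint): How far the stop pin is pushed down, 0 = up, 0.025 m = home in its sleeve. It slides with about 3.5 N of friction and stays where it is left.
- start_box: Loose yellow box 80 x 80 mm with the GREEN start button on top, top face 45 mm above the bench, 0.8 kg on rubber feet. Origin: centre of its underside.
- start_top (a point): Centre of the top of the green button (32 mm across, in a steel collar 48 mm across standing 12 mm above the box top), 63 mm above the bench when released. Sinks 6 mm when fully pressed.
- start (a joint): Travel of the green start button: 0 = released, 0.006 m = fully pressed, which takes about 5 N; it springs back.
- stop_box: Loose yellow box like the start box but with the RED stop button: leave it alone. The grey switch box, the start box and the stop box stand in three places in front of the caster, in any order. Origin: centre of its underside.
- stop (a joint): Travel of the red stop button, 0 = released, 0.006 m = fully pressed. Must not be pressed.
- flask: Loose open steel tube 64 mm across, 65 mm high. Bystander. Origin: centre of its underside.
- crucible: Loose small white ceramic cup, 44 mm across, 35 mm high. Bystander. Origin: centre of its underside.
- charcoal: Loose black block 50 x 34 x 30 mm. Bystander. Origin: centre of its underside.
- flux_jar: Loose amber jar with blue cap, 56 mm across, 70 mm high. Bystander. Origin: centre of its underside.
Not all that is in view belongs to the job. Of the things shaped like the switch_box, the grey one is meant. What is shaped like the start_box but pink is not meant.

How it is judged:
By the outcome, as a careful person would: the job done as asked, in the order asked, and still so for the second after the job is handed in, with the robot touching nothing.
It also fails if it takes over 64 s, if anything falls off the work surface, if the arm or the gripper's body presses on something with over 40 N, if the wrist force passes 120 N, or if a joint passes its speed limit or range.

## Working session

There is one attempt and no reset: what is moved stays moved. The work goes in short steps, each a Python script; the robot and the scene stay as the last script left them, time stands still between calls to the robot, and variables do not carry over. Pictures are saved under pics/ and viewed, and the job is handed in when it is done.

```bash
mkdir -p pics; python3 - <<'E'
from plant import robot
import cv2,numpy as np,pickle
for n in("scene","top"):
    f=robot.grab_frame(n); cv2.imwrite(f"pics/{n}0.png",f["image"][:,:,::-1]); pickle.dump(f,open(f"{n}0.pkl","wb"))
    print(n,f["fx"],f["cx"],f["cy"],np.round(f["R"],3).tolist(),f["t"])
print(robot.nose_length,robot.sense())
E
```

```text
scene 477.4813569440663 312.47208343059185 235.6845733007773 [[0.191, 0.982, 0.011], [0.676, -0.123, -0.727], [-0.712, 0.146, -0.687]] [-0.04716906 -0.26283405  1.39578576]
top 506.3761770591591 323.1610275481089 242.69703472528812 [[-0.014, -1.0, -0.017], [-0.98, 0.018, -0.198], [0.198, 0.014, -0.98]] [-0.01076085  0.45820818  1.1742461 ]
0.011 {'t': 0.1, 'joint_pos': array([ 1.21911082,  0.46942368, -0.04859041,  1.53354969,  0.02408093,
        1.1409847 , -0.08228183]), 'joint_velocities': array([ 0.00086382, -0.00062292, -0.00286315, -0.0021009 , -0.00222683,
       -0.00032828,  0.00111725]), 'effort': array([ 1.46286966e-03, -5.11513174e+01, -4.63253853e-02, -2.38388318e+01,
        1.08717990e-02,  4.36139104e-03, -9.67714016e-06]), 'tcp_pos': array([ 0.2139781 , -0.63967023,  0.2413344 ]), 'tcp_rot': array([ 3.14154788e+00,  1.78025855e-03, -1.24797623e+00]), 'wrist_force': array([-0.22026004, -0.32458116, -0.08593472]), 'torque': array([ 0.02393599, -0.03122226, -0.00739397]), 'opening': 1.0009714194331027}
```

View pics/top0.png

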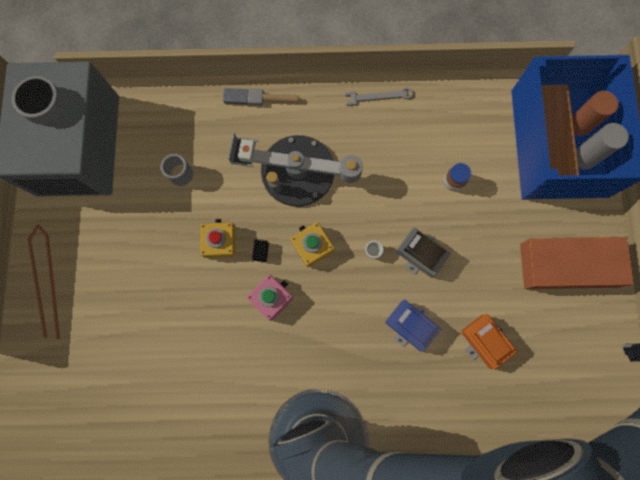

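View pics/scene0.png

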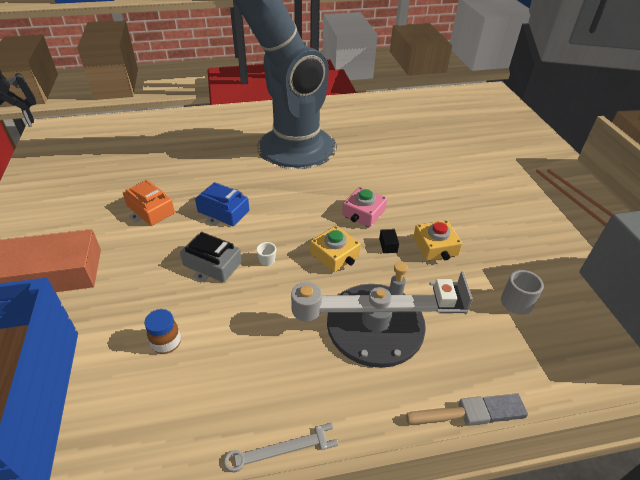

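The top picture shows these candidates:
- **Switch boxes:** grey at (424,252), blue at (413,326) and orange at (489,342). The grey one is meant; its white bar is near (414,241).
- **Button boxes:** yellow with the green button at (313,243), pink with green at (269,297), yellow with red at (216,238). The yellow one with green is meant.
- **Pin:** brass head at (272,177). The brass caps at (295,157) and (351,163) are the hub and the counterweight.

I'll confirm these in an enlarged crop and measure them.

```bash
cat > h.py <<'E'
import numpy as np,cv2,pickle
def cloud(f):
    z=f["range_z"];v,u=np.mgrid[:480,:640]
    c=np.stack([(u-f["cx"])/f["fx"]*z,(v-f["cy"])/f["fy"]*z,z],-1)
    return (c-f["t"])@f["R"]
def ray(f,u,v,h):
    d=f["R"].T@np.array([(u-f["cx"])/f["fx"],(v-f["cy"])/f["fy"],1]);o=-f["R"].T@f["t"]
    return o+d*(h-o[2])/d[2]
E
python3 - <<'E'
from h import *
f=pickle.load(open("top0.pkl","rb"));im=f["image"][:,:,::-1]
cv2.imwrite("pics/crop_top.png",cv2.resize(im[130:290,220:460],None,fx=3.3,fy=3.3,interpolation=cv2.INTER_CUBIC))
s=pickle.load(open("scene0.pkl","rb"));
cv2.imwrite("pics/crop_scene.png",cv2.resize(s["image"][220:360,170:480,::-1],None,fx=2.5,fy=2.5,interpolation=cv2.INTER_CUBIC))
for n,f,rs in(("top",f,dict(btn=(290,222,336,266),pin=(262,168,284,188),sw=(395,225,452,278))),("scene",s,dict(btn=(310,225,362,272),pin=(388,258,412,296),sw=(178,230,243,282)))):
    P=cloud(f);hsv=cv2.cvtColor(f["image"],cv2.COLOR_RGB2HSV)
    for k,(a,b,c,d) in rs.items():
        p=P[b:d,a:c].reshape(-1,3);h=hsv[b:d,a:c].reshape(-1,3).astype(int)
        if k=="btn": m=(h[:,0]>45)&(h[:,0]<90)&(h[:,1]>110)&(p[:,2]>.055)
        if k=="pin": m=(h[:,0]>10)&(h[:,0]<25)&(h[:,1]>100)&(p[:,2]>.1)
        if k=="sw": m=(h[:,1]<60)&(h[:,2]>150)&(p[:,2]>.055)
        q=p[m];print(n,k,m.sum(),q.mean(0).round(4),((q.min(0)+q.max(0))/2).round(4),q.min(0).round(3),q.max(0).round(3))
        if k=="sw":
            m=(p[:,2]>.047)&(p[:,2]<.09);q=p[m];r=cv2.minAreaRect((q[:,:2]*1000).astype(np.float32));print(" paddle",r,q[:,2].min(),q[:,2].max())
            m=(p[:,2]>.03)&(p[:,2]<.09);q=p[m];r=cv2.minAreaRect((q[:,:2]*1000).astype(np.float32));print(" box",r)
E
```

```text
top btn 113 [0.4571 0.0087 0.0669] [0.4577 0.0092 0.0681] [ 0.444 -0.004  0.062] [0.471 0.022 0.074]
top pin 92 [0.6066 0.0991 0.1061] [0.607  0.0992 0.106 ] [0.595 0.087 0.102] [0.619 0.111 0.11 ]
top sw 8 [ 0.4532 -0.2331  0.0677] [ 0.454  -0.2344  0.0681] [ 0.444 -0.243  0.064] [ 0.464 -0.226  0.072]
 paddle ((432.690673828125, -260.5419921875), (105.13367462158203, 67.4579849243164), 52.7652702331543) 0.047013503830254724 0.07324359460386305
 box ((434.60284423828125, -260.3899230957031), (110.0212631225586, 71.95123291015625), 51.96901321411133)
scene btn 137 [0.4626 0.0071 0.0667] [0.4596 0.0077 0.0646] [ 0.444 -0.007  0.058] [0.475 0.022 0.071]
scene pin 137 [0.614  0.0961 0.1112] [ 0.8884 -0.0392  0.4342] [ 0.596 -0.19   0.1  ] [1.18  0.111 0.768]
scene sw 43 [ 0.4715 -0.2341  0.0852] [ 0.8098 -0.2185  0.4169] [ 0.439 -0.247  0.065] [ 1.18  -0.19   0.768]
 paddle ((437.0997314453125, -261.1086730957031), (106.01428985595703, 65.37459564208984), 53.27108383178711) 0.04700815948797479 0.07221289221836533
 box ((435.89215087890625, -260.13604736328125), (111.39838409423828, 72.52247619628906), 52.35911560058594)
```

View pics/crop_top.png

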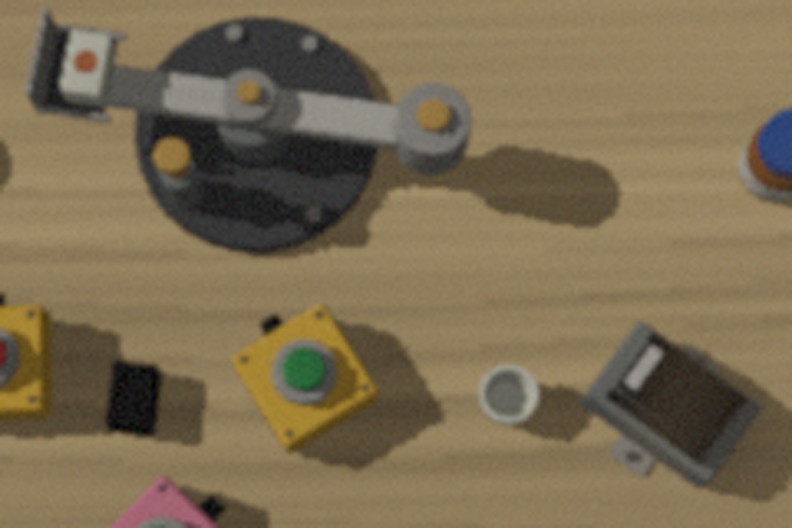

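View pics/crop_scene.png

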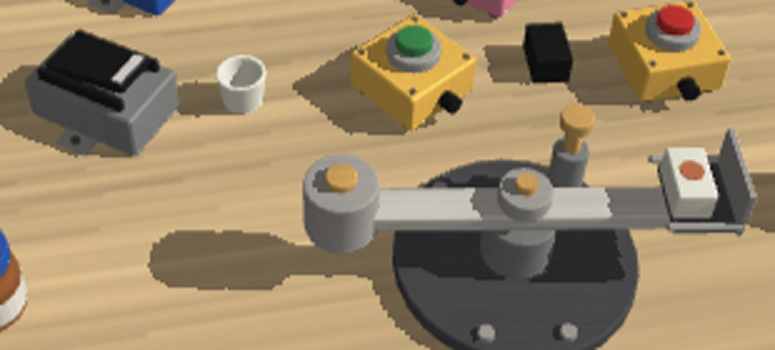

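The crops confirm the grey switch box with its bar at the left end (crop pixel (644,367)), the yellow box with the green button (303,367) and the isolated pin head (172,156). Next: shut the gripper and press the rocker.

```bash
python3 - <<'E'
from plant import robot
from h import *
a=np.radians(52.3); p=np.array([.435,-.2603])+.030*np.array([np.cos(a),np.sin(a)]); print(p)
o=[np.pi,0,a-np.pi/2]
robot.grip(0.0,30); 
n=robot.nose_length;print("nose",n)
robot.goto([*p,.15+n],o)
s=robot.sense();print(s["t"],s["tcp_pos"],s["wrist_force"],s["opening"])
robot.move_straight([*p,.085+n],vel=.1)
print(robot.move_straight([*p,.055+n],vel=.02,contact_N=1.0)); s=robot.sense();print(s["t"],s["tcp_pos"]-[0,0,n],s["wrist_force"])
print(robot.move_straight([*p,.055+n],vel=.015,contact_N=10)); s=robot.sense();print(s["t"],s["tcp_pos"]-[0,0,n],s["wrist_force"])
f=robot.grab_frame("scene");cv2.imwrite("pics/rk_scene.png",cv2.resize(f["image"][140:300,130:330,::-1],None,fx=3.5,fy=3.5))
E
```

```text
[ 0.45334581 -0.23656329]
nose 0.011
2.6 [ 0.45313815 -0.23831454  0.16114155] [ 0.12636683 -1.3762371  -0.16945193] 0.0005767206397691803
True
4.3167 [ 0.4530244  -0.2363148   0.06659425] [-0.3518182  -1.08725672  0.3372859 ]
True
4.9 [ 0.45355176 -0.23573418  0.05905852] [-0.40882557  1.71268843  6.71112513]
```

View pics/rk_scene.png

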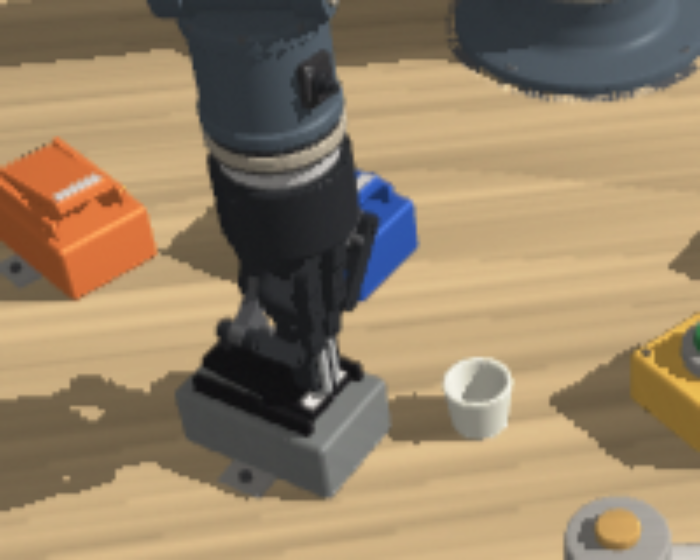

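The finger sits on the on half, which is now low. I'll push it harder to make sure, then lift and look.

```bash
python3 - <<'E'
from plant import robot
from h import *
n=.011;p=[.45335,-.23656]
print(robot.move_straight([*p,.052+n],vel=.015,contact_N=14)); s=robot.sense();print(s["t"],s["tcp_pos"]-[0,0,n],s["wrist_force"])
robot.sleep(.2)
robot.move_straight([*p,.09+n],vel=.06)
robot.move_straight([*p,.20+n],vel=.2)
robot.goto([.55,-.08,.21],[np.pi,0,np.radians(-20)])
f=robot.grab_frame("scene");a=cv2.resize(f["image"][220:290,170:250,::-1],None,fx=5,fy=5);P=cloud(f)
g=robot.grab_frame("top");b=cv2.resize(g["image"][220:290,390:460,::-1],(400,350));cv2.imwrite("pics/rk2.png",np.hstack([a,b]))
for n,F in(("s",f),("t",g)):
    P=cloud(F).reshape(-1,3);A=np.radians(52.3);c=np.array([.435,-.2603]);l=(P[:,:2]-c)@np.array([[np.cos(A),-np.sin(A)],[np.sin(A),np.cos(A)]])
    for x in(-.035,-.029,-.02,0,.02,.029,.035):
        m=(abs(l[:,0]-x)<.004)&(abs(l[:,1])<.015)&(P[:,2]<.1);print(n,x,np.median(P[m,2]).round(4))
print(robot.sense()["t"])
E
```

```text
True
5.2 [ 0.45357698 -0.23573326  0.05901513] [-1.20487335  1.37521784  8.05866632]
s -0.035 0.0696
s -0.029 0.0691
s -0.02 0.067
s 0 0.0645
s 0.02 0.0612
s 0.029 0.0602
s 0.035 0.0573
t -0.035 0.0683
t -0.029 0.0682
t -0.02 0.0665
t 0 0.0641
t 0.02 nan
t 0.029 nan
t 0.035 nan
7.6417
  return _methods._mean(a, axis=axis, dtype=dtype,
  ret = ret.dtype.type(ret / rcount)
```

View pics/rk2.png

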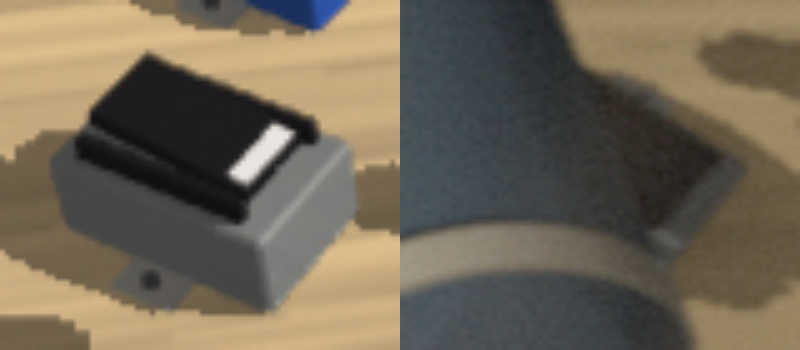

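The white-barred half is now low (tilt slope about -0.16) and it took a firm stop, so the rocker is fully on. Now the pin.

```bash
python3 - <<'E'
from plant import robot
from h import *
n=.011;p=[.607,.099];o=[np.pi,0,np.radians(-20)]
robot.goto([*p,.17+n],o)
robot.move_straight([*p,.118+n],vel=.1)
print(robot.move_straight([*p,.09+n],vel=.02,contact_N=1.5)); s=robot.sense();print(s["t"],s["tcp_pos"]-[0,0,n],s["wrist_force"])
print(robot.move_straight([*p,.077+n],vel=.02,contact_N=14)); s=robot.sense();print(s["t"],s["tcp_pos"]-[0,0,n],s["wrist_force"])
E
```

```text
True
9.8333 [0.60684435 0.09889472 0.1054089 ] [-0.16240873 -0.1346361   0.95996452]
True
10.925 [0.60677564 0.09889781 0.08211709] [-1.13916694 -0.08837481  5.67182001]
```

```bash
python3 - <<'E'
from plant import robot
from h import *
n=.011;p=[.607,.099]
print(robot.move_straight([*p,.076+n],vel=.015,contact_N=16)); s=robot.sense();print(s["t"],s["tcp_pos"]-[0,0,n],s["wrist_force"])
robot.sleep(.2);s=robot.sense();print(s["tcp_pos"][2]-n,s["wrist_force"])
robot.move_straight([*p,.11+n],vel=.06)
robot.move_straight([*p,.17+n],vel=.2)
robot.goto([.46,-.12,.21],[np.pi,0,np.radians(-20)])
f=robot.grab_frame("scene");a=cv2.resize(f["image"][220:320,300:440,::-1],(560,400))
g=robot.grab_frame("top");b=cv2.resize(g["image"][140:280,200:340,::-1],(400,400))
cv2.imwrite("pics/pin1.png",cv2.resize(np.hstack([a,b]),(800,333)))
for F,(u0,v0,u1,v1) in((f,(380,255,420,300)),(g,(262,165,286,192))):
    P=cloud(F)[v0:v1,u0:u1].reshape(-1,3);h=cv2.cvtColor(F["image"],cv2.COLOR_RGB2HSV)[v0:v1,u0:u1].reshape(-1,3)
    m=(h[:,0]>10)&(h[:,0]<25)&(h[:,1]>100)&(P[:,2]>.06)&(P[:,2]<.15);print("pin",m.sum(),P[m].mean(0),P[m,2].max())
for F,(u0,v0,u1,v1) in((f,(310,222,365,272)),(g,(290,218,336,266))):
    P=cloud(F)[v0:v1,u0:u1].reshape(-1,3);h=cv2.cvtColor(F["image"],cv2.COLOR_RGB2HSV)[v0:v1,u0:u1].reshape(-1,3)
    m=(h[:,0]>45)&(h[:,0]<90)&(h[:,1]>110)&(P[:,2]>.05)&(P[:,2]<.1);q=P[m];print("btn",m.sum(),q.mean(0),(q.min(0)+q.max(0))/2)
print(robot.sense()["t"])
E
```

```text
True
11.175 [0.60684342 0.09893527 0.08211657] [-0.75829637  0.72409632  5.35058086]
0.08212708221338222 [-1.88927713 -0.18651108  5.54804576]
pin 181 [0.620591   0.08676192 0.08534613] 0.10373480968208237
pin 96 [0.60610499 0.09922753 0.08160226] 0.08604876507381397
btn 137 [0.4625438  0.00719699 0.06662059] [0.45974088 0.00788013 0.06418854]
btn 112 [0.45707429 0.00854519 0.06689581] [0.45747388 0.00906562 0.06605686]
13.575
```

View pics/pin1.png

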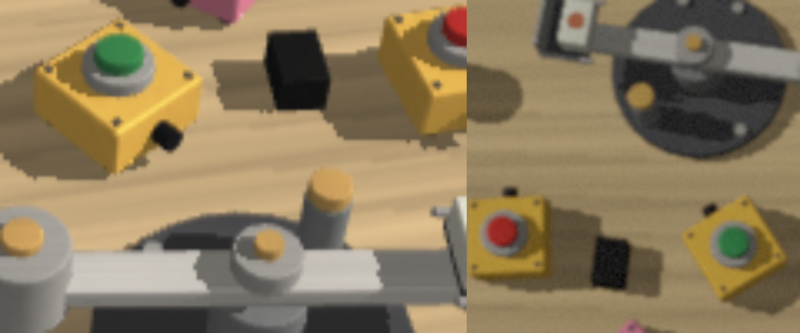

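The pin is home: the tip read 0.0821 at the stop and the top camera gives 0.0816. Now the green button.

```bash
python3 - <<'E'
from plant import robot
from h import *
n=.011;p=[.458,.0085];o=[np.pi,0,np.radians(-20)]
robot.goto([*p,.13+n],o)
robot.move_straight([*p,.075+n],vel=.1)
print(robot.move_straight([*p,.0535+n],vel=.015,contact_N=14)); s=robot.sense();print(s["t"],s["tcp_pos"]-[0,0,n],s["wrist_force"])
robot.sleep(.5);s=robot.sense();print(s["t"],s["tcp_pos"]-[0,0,n],s["wrist_force"])
f=robot.grab_frame("scene");cv2.imwrite("pics/st_scene.png",cv2.resize(f["image"][170:310,280:480,::-1],None,fx=3.5,fy=3.5))
E
```

```text
True
15.8667 [0.45810833 0.00848794 0.0609955 ] [-1.41043571 -0.31023651  8.14890475]
16.3667 [0.45805592 0.00846721 0.06099227] [-2.15912074 -0.02035159  7.97380153]
```

View pics/st_scene.png

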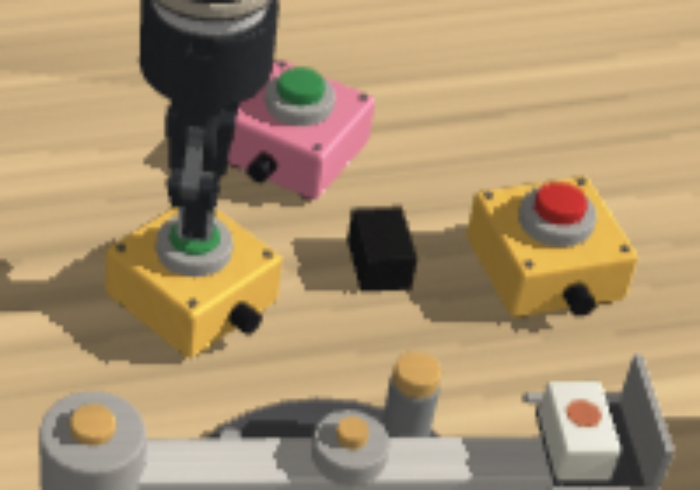

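The button stopped at 0.061 and the force is still modest. I'll press harder within the same hold to check that it is at its end stop.

```bash
python3 - <<'E'
from plant import robot
from h import *
n=.011;p=[.458,.0085]
for N in(12,18):
    print(robot.move_straight([*p,.0535+n],vel=.012,contact_N=N)); s=robot.sense();print(s["t"],s["tcp_pos"]-[0,0,n],s["wrist_force"])
    robot.sleep(.3);s=robot.sense();print(s["tcp_pos"]-[0,0,n],s["wrist_force"])
f=pickle.load(open("top0.pkl","rb"));h=cv2.cvtColor(f["image"],cv2.COLOR_RGB2HSV);P=cloud(f)
for (u0,v0,u1,v1) in((290,222,336,266),(200,220,236,258)):
    q=P[v0:v1,u0:u1].reshape(-1,3);k=h[v0:v1,u0:u1].reshape(-1,3);m=(k[:,0]>18)&(k[:,0]<32)&(k[:,1]>150)&(q[:,2]>.03);print("boxtop",np.median(q[m,2]))
    m=((k[:,0]>45)&(k[:,0]<90)|(k[:,0]<8)|(k[:,0]>172))&(k[:,1]>130)&(q[:,2]>.05);print("btn",np.median(q[m,2]))
    m=(k[:,1]<60)&(q[:,2]>.05);print("collar",np.median(q[m,2]))
E
```

```text
True
16.6833 [0.45810778 0.00848289 0.0610258 ] [-0.96014784 -0.22469865  7.48098796]
[0.45808359 0.0085036  0.06100113] [-1.69503744  0.49868861  7.68965367]
True
17.275 [0.4581448  0.00851377 0.06100475] [-2.03261648 -0.16175771  8.94030787]
[0.45811686 0.00851336 0.0609996 ] [-1.4024394  -0.84234244  8.96215743]
boxtop 0.04464246314313356
btn 0.06644838120507884
collar 0.05730237693871397
boxtop 0.0447467417765615
btn 0.06700677679424923
collar 0.056800135414382544
```

The tip stays at 0.0610 however hard it pushes. The released top was measured at about 0.067 and the collar at 0.057, so the 6 mm travel is used up on the button's own stop. I'll release it and watch the force.

```bash
python3 - <<'E'
from plant import robot
from h import *
n=.011;p=[.458,.0085]
for z in(.062,.064,.066,.068,.070):
    robot.move_straight([*p,z+n],vel=.02);s=robot.sense();print(z,s["tcp_pos"][2]-n,s["wrist_force"].round(2))
robot.move_straight([*p,.16+n],vel=.15)
robot.goto([.40,-.35,.28],[np.pi,0,np.radians(-50)])
f=robot.grab_frame("scene");g=robot.grab_frame("top")
cv2.imwrite("pics/fin_scene.png",f["image"][:,:,::-1]);cv2.imwrite("pics/fin_top.png",g["image"][:,:,::-1])
h=cv2.cvtColor(g["image"],cv2.COLOR_RGB2HSV)
P=cloud(g)
q=P[222:266,290:336].reshape(-1,3);k=h[222:266,290:336].reshape(-1,3);m=(k[:,0]>45)&(k[:,0]<90)&(k[:,1]>130)&(q[:,2]>.05);print("btn",np.median(q[m],0))
q=P[165:192,262:286].reshape(-1,3);k=h[165:192,262:286].reshape(-1,3);m=(k[:,0]>10)&(k[:,0]<25)&(k[:,1]>100)&(q[:,2]>.06);print("pin",np.median(q[m],0))
s=robot.sense();print(s["t"],s["wrist_force"])
E
```

```text
0.062 0.06210886839296503 [-1.17 -0.56  4.19]
0.064 0.06400653029469867 [0.13 0.5  2.94]
0.066 0.06601594178072866 [-0.18  0.01  1.62]
0.068 0.06788532372514583 [-0.61  0.23 -0.31]
0.07 0.07003410150284138 [ 0.12 -0.17  0.14]
btn [0.4566517  0.00798064 0.06730134]
pin [0.60642077 0.09933201 0.08229044]
21.0917 [-0.96742672  0.23345416  0.22897888]
```

View pics/fin_scene.png

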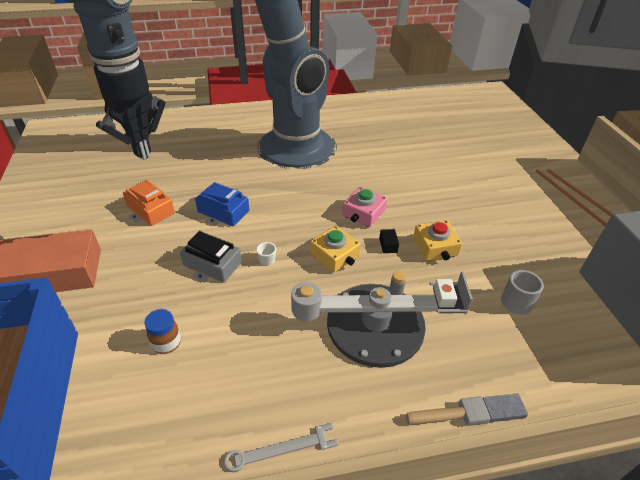

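View pics/fin_top.png

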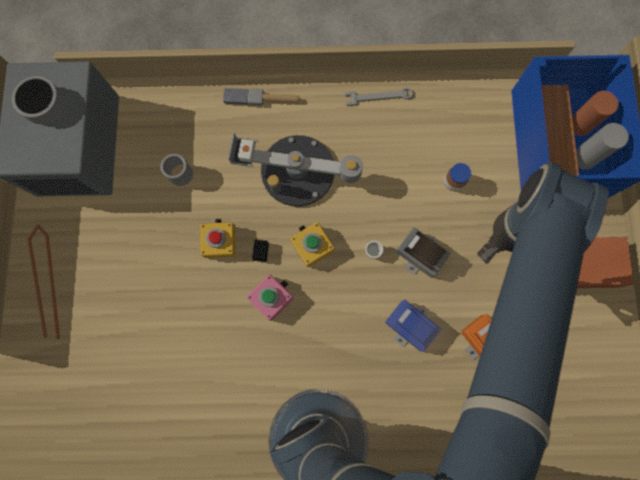

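The force fell linearly to zero over the 6 mm travel, so the button was fully pressed and has sprung back. In the pictures the rocker is over, the pin is down and nothing else has moved. The robot is clear, so I'm handing in.

```bash
python3 -c "
from plant import robot
robot.close_job()"
```

```text
the job is handed in; nothing more can be done
```

The start-up was done in the order asked with the gripper shut, and the job was handed in after about 21 s of robot time.

- **Rocker:** the grey box's white-barred half went down to a hard stop. The scene camera then showed it tilted about 0.16 rad the other way, which is fully on.
- **Stop pin:** it was pushed to a hard stop with the fingertip at 82.1 mm. The top camera put the head at 82.3 mm at the end, against 82 mm for fully down.
- **Green start button:** it was pressed to its own stop, held about 1.4 s and let go. It is back at its released height, about 67 mm.

**Disagreement:** the green button's released top measured about 67 mm, not the 63 mm stated. It stopped at 61.0 mm and did not move under more force. The spring force then faded to zero by about 67 to 68 mm, so the full 6 mm of travel is confirmed.

In the last pictures the other things look unmoved. I never went near the red stop button. The wrist force read 9 N at most, though brief peaks between readings may have been higher.

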